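# Set the bowl lane's side rail to a sample bowl, play taken up

## Task

Set the lane guide to the sample bowl: draw the movable rail back by its black handle until the lane is clearly wider than the bowl, stand the bowl upright on the plate in the middle of the lane and let go of it, then bring the rail up with the handle until it lightly nips the bowl against the sprung pad, with about 5 N. Make the last movement of the handle towards the bowl so that the handle's play stays taken up on that side (if you go too tight, draw well back and come up again), never squeeze the soft bowl hard, and leave everything else on the table where it stands.

Things in the scene. Friction and masses are not known exactly. Their poses are not given: they have to be found in the camera images.
- guide: Lane guide: fixed steel plate, x -95..95, y -135..170, 6 mm thick. Origin at table level, mid lane length; x along the lane, y across it from movable rail (-y) to sprung white pad (+y), z up. Pad: 160 mm long, 8 to 58 mm above the table; its unit is clamped so that its free face lies somewhere from y = 125 to 135 mm (not measured, differs each time); it yields up to 8 mm to +y, 4 N/mm, no preload.
- seat (a point): Middle of the lane on the plate's upper surface (guide frame 0, 45, 6 mm); a target for the bowl's centre along x; across the lane anywhere between rail and pad will do.
- rail: Movable rail: white upright face 160 mm long in x, 12 mm thick, 8 to 58 mm above the table, with an aluminium carriage on its -y side (135 x 50 mm, top 37 mm above the table). Origin: middle of the face's lane side, 6 mm above the table; axes as the guide's. Its y in the guide frame runs from -60 mm (open, lane 185 to 195 mm wide) to +15 mm. Steady drag 9 to 11 N; stays where it is left.
- handle (a joint): Position of the handle in its slot in the carriage, m: the play. 0 = at the slot's end away from the lane (where it pulls the rail open), 0.010 = at the end nearest the lane (where it pushes the rail towards the bowl). Between the ends it moves with under 1 N and does not move the rail.
- handle_grip (a point): Grip point of the handle: an upright black block 22 mm (x) by 20 mm (y, along the travel), free from 45 to 105 mm above the table; this point is on its axis, 88 mm above the table. It stands 42 mm behind the rail's lane surface when handle is 0.
- sample_bowl: Off-white pulp bowl standing alone right of the guide, 44 mm high, 14 g, hollow; rim out of round, 146 to 154 mm across by direction (its width in the lane is known only by feel); sloping walls, base 85 mm across. Pinch the rim, one finger inside, tips 12 mm below its top; it then hangs tilted and levels as it is set down. Origin: centre of underside, z up. Crushed above 15 N.
- bowl_stack: Bystander: nested stack of pulp bowls, 153 mm across, 68 mm high, near right. Origin centre of underside.
- spare_bowl: Bystander: another pulp bowl, 148 mm across, 45 mm high, near the robot on the left. Origin centre of underside.
- bottle: Bystander: sauce bottle 46 x 80 x 221 mm, at the back. Origin centre of underside.
- soup_bowls: Bystander: stack of soup bowls, 132 mm across, 170 mm high, back left. Origin centre of underside.
- tape: Bystander: roll of tape 100 mm across, 25 mm high, at the back. Origin centre of underside.
- box: Bystander: seasoning box 115 x 152 x 68 mm, back right. Origin centre of underside.
- timer: Bystander: round kitchen timer 68 mm across, 36 mm high, at the left. Origin centre of underside.

How it is judged (in metres and radians):
On the way, in this order (a step that is already met when the one before it is completed fails the run):
1. the rail is drawn back: lane at least 160 mm wide (y of rail in the frame of guide below -0.035 m), for 0.2 s.
2. the sample bowl stands upright on the plate in the lane, let go, not yet nipped (x of sample_bowl in the frame of guide between -0.045 and 0.045 m and z of sample_bowl in the frame of guide between 0.001 and 0.012 m and angle between sample_bowl's own z axis and vertical below 0.1 rad and contact force between the fingers and sample_bowl below 0.1 N and contact force between sample_bowl and rail below 1 N and y of rail in the frame of guide below -0.025 m and y of sample_bowl in the frame of guide between 0 and 0.065 m), for 0.2 s.
3. the rail nips the bowl with 2 to 9 N, pushed by the handle at the lane-side end of its play (x of sample_bowl in the frame of guide between -0.045 and 0.045 m and z of sample_bowl in the frame of guide between 0.001 and 0.012 m and angle between sample_bowl's own z axis and vertical below 0.1 rad and contact force between sample_bowl and rail between 2 and 9 N and value of joint handle above 0.0085 m), for 0.2 s.
At the end, for the whole second after the job is handed in: The sample bowl stands upright on the plate within 45 mm of the lane's middle (along the lane), nipped between rail and sprung pad with 2 to 9 N, at rest; the handle stands within 2 mm of the lane-side end of its 10 mm play (x of sample_bowl in the frame of guide between -0.045 and 0.045 m and z of sample_bowl in the frame of guide between 0.001 and 0.012 m and angle between sample_bowl's own z axis and vertical below 0.1 rad and contact force between sample_bowl and rail between 2 and 9 N and value of joint handle above 0.008 m and linear speed of sample_bowl below 0.01 m/s and linear speed of rail below 0.005 m/s); the robot touches nothing.
It fails at once if the rail presses on the bowl with more than 15 N (contact force between sample_bowl and rail above 15 N).
It fails at once if another thing on the table is moved by more than 30 mm (distance of any of bowl_stack, spare_bowl, bottle, soup_bowls, tape, box, timer from where it was at the start of the episode above 0.03 m).
It also fails if it takes over 72 s, if anything falls off the work surface, if the arm or the gripper's body presses on something with over 40 N, if the wrist force passes 120 N, or if a joint passes its speed limit or range.

## Robot

A 6-joint arm with a two-finger parallel gripper is mounted at the origin on the work surface; the furniture and walls round the work are solid. World frame = base frame: x ahead of the robot, y to its left, z up, the work surface at z = 0. Lengths are in m, angles in degrees, forces in N, time in s.
With the tool pointing down it reaches from about 0.35 to 0.875 m from the base axis. Payload 4.2 kg.
Tool frame: the origin (TCP) lies at the centre of the arm's flange, where the gripper is bolted on; the fingertips stand 182 mm ahead of it and the grasp point (between the pads) lies 164 mm ahead of it (r.nose_length is the distance from the TCP to the fingertips, in m); z points along the fingers, y is the line along which they close (so a half turn about z gives the same grasp; the last joint's range is limited). The gripper opens to 87 mm and grips with 3 to 60 N. Pads are 19 mm wide; open, the fingers measure 117 mm over their backs; the gripper's body (75 mm by 190 mm) begins 51 mm behind the grasp point.
Start: joints at [79.618, 22.042, 0.453, 0, -68.411, -14.817], TCP at [0.266, 0.566, 0.405] pointing down, gripper open.
Joint ranges: [-179.83, 179.83], [-69.29, 118.12], [-61.27, 80.66], [-181.25, 117.63], [-171.15, -9.14], [-177.46, 177.46]. Speed limits (degrees/s): [159.86, 159.86, 180, 180, 180, 180].

## Interface

Orientations are given as a 3x3 rotation matrix whose columns are the frame's x, y, z axes.
In Python, from station import r, vision gives the robot as it stands. The module is installed in compiled form; this text tells all that it offers.
- The arm moves only by the shell command python3 -m creep 'ROWS'. ROWS is JSON, a list of rows, each a list of 7 numbers: the opening, from -1 (shut) to 1 (fully open), then the shift along the tool's x, y, z in mm, then the turn, a rotation vector about the tool's x, y, z in degrees. A call has 1 to 8 rows; each row is the pose to reach, as a shift and turn from the pose commanded when the call began, along the tool's axes at that moment; what a row does not reach only later rows make up. A row lasts 1/12 s, in which the tool goes at most 41.7 mm and 7.16 degrees, less where a joint would pass 70% of its speed; a pose out of reach is approached as far as the arm can. A call with a gripper value outside its range is refused whole. The fingers move at their own pace and stop on an object; the grip force is fixed at half the most. Time passes only in rows, so rows that repeat a pose let the fingers close. It gives the time, the measured TCP pose, the force, the opening and the grip force at its end, in the units of the state.
- r.sense(): the state, without advancing time (a new reading comes with each control period).
- vision.capture(name): name is "side" or "top" or "wrist"; returns (picture, depth): 400x640x3 uint8, red, green, blue; 400x640 float32, m along the optical axis (not along the pixel's ray), 0 where there is no reading.
- vision.camera_model(name): a dict with "vertical_fov" (degrees; the focal length in pixels is half the picture's height over the tangent of half this angle, whatever the lens; pixels are square), "cx", "cy" (the principal point, pixels), "extrinsics" (4x4, takes a point from camera to world coordinates); the wrist camera has in their place "mount" (4x4, takes a point from camera to tool coordinates, whose origin is the TCP and whose axes are the flange's). Camera axes: x right, y down, z forward; pixel columns grow to the right and rows downward; lengths in m; the calibration is good to about 2 mm. The wrist camera is an equidistant fisheye: a pixel r from the principal point sees the ray r / f radians off the axis. A picture is of the moment at which its call begins: read the wrist's pose just before it. camera_model takes no time and is no camera call.
- r.finish_job(): hands the job in; it is judged then, once.
Trained networks look in the newest picture that a camera, given by its name, has taken for a name from the list of things; names that differ only in an ending like _2 or _b are one class to them, and where a whole thing is asked for, a point or a joint stands for the part that bears it (a point fixed in the world has none). Each returns a list of dicts, best first, with "conf" (0 to 1); they miss things now and then, are a little off and sometimes report something else, mostly with a low value. They report only what shows in the picture. A call takes as long as a camera call.
- vision.find_in(camera, thing): "uv" ([column, row] in pixels, amid what is visible of it).
- vision.cut_out(camera, thing): "region" (400x640 bool, what is visible of it) and "uv" ([column, row] in pixels, amid what is visible of it).
The state is a dict: "time_s": time; "joints": joint angles; "joint_velocities": joint speeds; "effort": joint torques, N m; "tcp_pos": TCP position; "ee_rot": TCP orientation; "wrist_force": force on the tool from outside, world axes, zero at the start; "moment": the same for the moment, N m; "gripper_width": opening from 0.0 (shut) to 1.0 (fully open); "gripper_force": force on a finger pad.
Only numpy, scipy, OpenCV 4.12 (cv2) and the standard library are available. Lean on these libraries where they do the work, as an engineer would, in place of code of your own. Each camera call takes 0.05 s, during which the arm holds its last target. There are 200 camera calls.

## Working session

There is one attempt and no reset: what is moved stays moved. The work goes in short steps, Python scripts to look and compute and a shell command to move; the robot and the scene stay as the last step left them, time stands still between calls to the robot, and variables do not carry over. Pictures are saved under pics/ and viewed, at most 10 in all, crops included, and the job is handed in when it is done.

```bash
mkdir -p pics; cat > h.py <<'E'
from station import r, vision
import numpy as np, cv2
def f_of(m): return 200/np.tan(np.radians(m["vertical_fov"])/2)
def cloud(cam):
    s=r.sense(); p,d=vision.capture(cam); m=vision.camera_model(cam); f=f_of(m)
    v,u=np.mgrid[0:400,0:640].astype(float); x=(u-m["cx"]);y=(v-m["cy"])
    if cam=="wrist":
        rr=np.hypot(x,y)+1e-9; t=rr/f; k=np.tan(np.clip(t,0,1.5))/rr
        P=np.stack([x*k*d,y*k*d,d],-1)
        T=np.eye(4);T[:3,:3]=s["ee_rot"];T[:3,3]=s["tcp_pos"];T=T@np.array(m["mount"])
    else:
        P=np.stack([x/f*d,y/f*d,d],-1);T=np.array(m["extrinsics"])
    W=P@T[:3,:3].T+T[:3,3]; W[d<=0]=np.nan
    return p,W
def save(n,p): cv2.imwrite("pics/"+n+".png",p[:,:,::-1])
E
python3 - <<'E'
from h import *
s=r.sense();print(s["tcp_pos"],s["ee_rot"],s["wrist_force"])
ps=[]
for c in("top","side"):
    p,W=cloud(c);ps.append(p);np.save(c+".npy",W);cv2.imwrite(c+"_raw.png",p[:,:,::-1])
    m=vision.camera_model(c);print(c,m["vertical_fov"],np.round(np.array(m["extrinsics"])[:3],3).tolist())
    for t in ["guide","rail","handle_grip","sample_bowl","bowl_stack","spare_bowl","bottle","soup_bowls","tape","box","timer"]:
        o=vision.cut_out(c,t)
        for q in o[:1]:
            g=W[q["region"]];g=g[~np.isnan(g[:,0])]
            print(t,round(q["conf"],2),np.round(q["uv"]),len(g),np.round(np.median(g,0),3),np.round(np.percentile(g,2,0),3),np.round(np.percentile(g,98,0),3))
save("both",cv2.resize(np.vstack(ps),(480,600)) if 0 else np.vstack(ps)[:, :]) 
save("top",ps[0])
E
```

```text
[0.26596345 0.56535192 0.40364729] [[ 9.04740219e-01 -4.25962874e-01 -8.74683441e-04]
 [-4.25963768e-01 -9.04737995e-01 -2.00722175e-03]
 [ 6.36426020e-05  2.18859770e-03 -9.99997603e-01]] [ 0.90682742 -0.46685394  0.22730757]
top 57.86115226431451 [[0.017, -0.997, 0.077, 0.408], [-1.0, -0.015, 0.026, 0.037], [-0.025, -0.078, -0.997, 1.163]]
guide 0.66 [322. 201.] 5604 [0.488 0.062 0.007] [ 0.387 -0.083  0.001] [0.591 0.208 0.06 ]
rail 0.58 [331. 200.] 915 [0.479 0.026 0.038] [ 0.415 -0.014  0.006] [0.548 0.065 0.105]
handle_grip 0.58 [334. 207.] 74 [0.477 0.023 0.102] [0.468 0.01  0.039] [0.491 0.035 0.107]
sample_bowl 0.89 [412. 192.] 1834 [ 0.513 -0.23   0.018] [ 0.441 -0.29  -0.001] [ 0.577 -0.156  0.046]
bowl_stack 0.7 [430. 280.] 2178 [ 0.236 -0.272  0.048] [ 0.171 -0.335  0.024] [ 0.307 -0.198  0.07 ]
spare_bowl 0.64 [241. 282.] 1789 [0.232 0.311 0.017] [ 0.171  0.237 -0.001] [0.3   0.37  0.047]
bottle 0.64 [314. 105.] 715 [0.753 0.074 0.137] [0.744 0.042 0.018] [0.779 0.11  0.222]
soup_bowls 0.7 [257. 108.] 2017 [0.755 0.255 0.124] [0.691 0.192 0.054] [0.811 0.311 0.17 ]
tape
[... 630 characters left out ...]
4 -0.091 -0.003] [0.604 0.194 0.066]
sample_bowl 0.71 [282. 269.] 1686 [ 0.509 -0.215  0.015] [ 0.448 -0.295 -0.004] [ 0.584 -0.159  0.045]
bowl_stack 0.84 [200. 248.] 1718 [ 0.238 -0.268  0.045] [ 0.18  -0.343  0.022] [ 0.317 -0.207  0.069]
spare_bowl 0.75 [291. 136.] 858 [0.233 0.322 0.018] [ 0.177  0.23  -0.006] [0.308 0.37  0.045]
bottle 0.6 [402. 221.] 803 [0.779 0.051 0.125] [0.755 0.033 0.004] [0.797 0.089 0.221]
tape 0.83 [372. 276.] 537 [ 0.764 -0.091  0.02 ] [ 0.719 -0.136 -0.003] [ 0.811 -0.04   0.027]
box 0.75 [344. 314.] 2211 [ 0.748 -0.278  0.063] [ 0.692 -0.339  0.005] [ 0.799 -0.191  0.069]
timer 0.63 [320. 143.] 213 [0.37  0.344 0.02 ] [0.338 0.323 0.001] [0.396 0.375 0.037]
```

View pics/top.png

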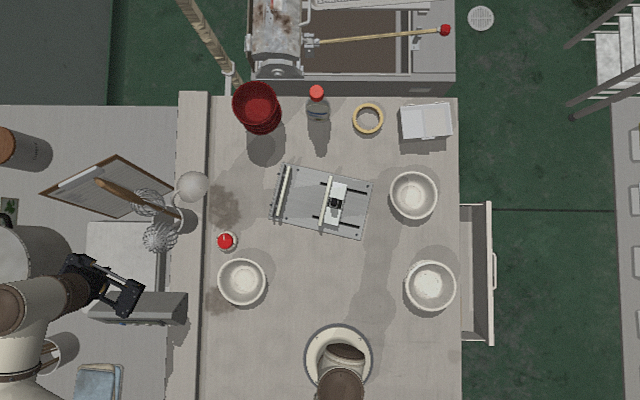

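```bash
python3 - <<'E'
from h import *
for c in("top","side"):
    p,W=cloud(c)
    q=vision.cut_out(c,"guide")[0]["region"]
    g=W[q];g=g[~np.isnan(g[:,0])]
    lo=g[(g[:,2]>.0)&(g[:,2]<.012)]
    R=cv2.minAreaRect((lo[:,:2]*1000).astype(np.float32));print(c,"plate",R)
    hi=W[(W[...,0]>.36)&(W[...,0]<.62)&(W[...,1]>-.12)&(W[...,1]<.23)]
    for a,b in((.05,.064),(.085,.115)):
        k=hi[(hi[:,2]>a)&(hi[:,2]<b)]
        n,lab,st,ce=cv2.connectedComponentsWithStats(cv2.dilate(np.histogram2d(k[:,0],k[:,1],bins=[130,175],range=[[.36,.62],[-.12,.23]])[0].astype(bool).astype(np.uint8),np.ones((5,5))))
        ij=np.c_[((k[:,0]-.36)/.002).astype(int),((k[:,1]+.12)/.002).astype(int)].clip(0,[129,174])
        L=lab[ij[:,0],ij[:,1]]
        for i in range(1,n):
            kk=k[L==i]
            if len(kk)>15: print(c,a,len(kk),cv2.minAreaRect((kk[:,:2]*1000).astype(np.float32)),kk.mean(0).round(4))
    # bowl rim
    q=vision.cut_out(c,"sample_bowl")[0]["region"];g=W[q];g=g[g[:,2]>.036]
    print("rim",cv2.minEnclosingCircle((g[:,:2]*1000).astype(np.float32)),cv2.fitEllipse((g[:,:2]*1000).astype(np.float32)),np.percentile(g[:,2],95))
p=cv2.imread("top_raw.png");cv2.imwrite("pics/crop.png",cv2.resize(p[150:250,250:450],None,fx=4,fy=4,interpolation=2))
E
```

```text
top plate ((490.6690979003906, 63.36767578125), (309.2897033691406, 195.1056671142578), 77.32433319091797)
top 0.05 203 ((485.7166442871094, 44.32757568359375), (21.91737937927246, 156.26795959472656), 77.75782012939453) [0.4861 0.0492 0.0573]
top 0.05 271 ((515.9265747070312, 188.32530212402344), (27.91521453857422, 165.3133544921875), 77.5018310546875) [0.517  0.1857 0.0551]
top 0.085 51 ((481.3099670410156, 22.707820892333984), (19.191390991210938, 21.756940841674805), 76.76215362548828) [0.481  0.0226 0.1036]
rim ((510.6977844238281, -222.90594482421875), 76.48805236816406) ((510.1936950683594, -223.1063690185547), (133.72618103027344, 141.18849182128906), 128.69041442871094) 0.04644354989473276
side plate ((497.93011474609375, 58.273765563964844), (303.82867431640625, 189.01295471191406), 77.88197326660156)
side 0.05 38 ((437.6060791015625, 57.068458557128906), (14.865945816040039, 42.53787612915039), 77.70137786865234) [0.438  0.0561 0.0549]
side 0.05 145 ((526.3297729492188, 178.4561767578125), (32.33304214477539, 160.48037719726562), 77.50972747802734) [0.5256 0.1763 0.0545]
side 0.05 107 ((527.5044555664062, 23.956050872802734), (44.301177978515625, 90.16956329345703), 83.89292907714844) [0.5237 0.0297 0.056 ]
side 0.085 52 ((489.45166015625, 16.033267974853516), (21.50444221496582, 22.427509307861328), 77.05503845214844) [0.4903 0.0147 0.0978]
rim ((516.8959350585938, -225.72637939453125), 77.55244445800781) ((517.8721313476562, -228.6961212158203), (136.01637268066406, 143.21702575683594), 131.76507568359375) 0.04554838760930333
```

View pics/crop.png

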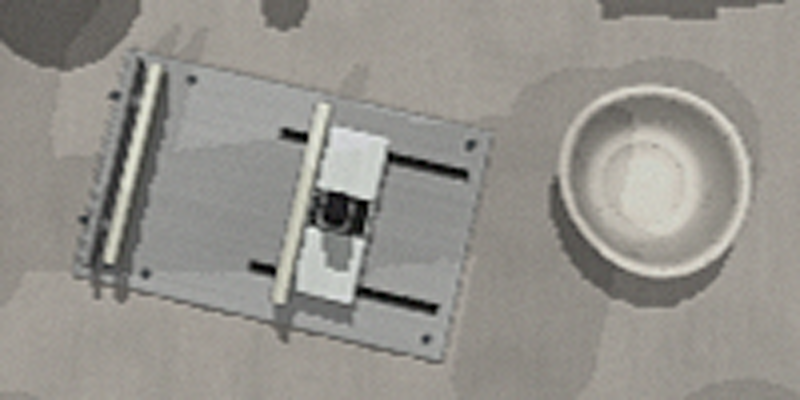

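```bash
python3 - <<'E'
from h import *
W=np.vstack([np.load("top.npy").reshape(-1,3),np.load("side.npy").reshape(-1,3)])
a=np.array([.266,.566]);b=np.array([.485,.019]);d=b-a;L=np.hypot(*d);d/=L
q=W[:,:2]-a;t=q@d;n=abs(q@[-d[1],d[0]])
for i in range(0,6):
    k=W[(t>i*.1)&(t<i*.1+.1)&(n<.13)];print(i,np.nanpercentile(k[:,2],[50,99,100]).round(3))
m=vision.camera_model("wrist");print(m)
E
python3 -m creep '[[1,431,402,0,0,0,-12.8],[1,431,402,0,0,0,-12.8]]'
```

```text
0 [0.363 0.589 0.592]
1 [0.038 0.365 0.371]
2 [0.001 0.241 0.356]
3 [-0.001  0.045  0.053]
4 [0.003 0.059 0.064]
5 [0.006 0.103 0.109]
{'vertical_fov': 65.70646984690485, 'cx': 318.7743977838809, 'cy': 200.40438501907693, 'mount': array([[-9.06751263e-04, -9.62915178e-01, -2.69802775e-01,
         7.43146948e-02],
       [ 9.99999577e-01, -9.14224852e-04, -9.79600523e-05,
         1.22922078e-05],
       [-1.52333181e-04, -2.69802750e-01,  9.62915600e-01,
         1.94048408e-02],
       [ 0.00000000e+00,  0.00000000e+00,  0.00000000e+00,
         1.00000000e+00]])}
time_s: 1.67
tcp_pos: [0.2967, 0.4885, 0.4038]
ee_rot: [[0.978, -0.207, -0.0], [-0.207, -0.978, -0.001], [0.0, 0.001, -1.0]]
wrist_force: [1.0, -0.7, 0.2]
gripper_width: 0.999
gripper_force: 0.0
```

```bash
python3 - <<'E'
from h import *
for c in("top","side"):
    p,W=cloud(c)
    k=W[(W[...,1]<.42)&(W[...,1]>.05)&(W[...,0]>.2)&(W[...,0]<.6)&(W[...,2]>.15)]
    print(c,len(k)); print(k[::max(1,len(k)//12)].round(3).tolist())
E
```

```text
top 1459
[[0.546, 0.403, 0.232], [0.529, 0.383, 0.242], [0.515, 0.406, 0.254], [0.504, 0.383, 0.26], [0.496, 0.366, 0.241], [0.482, 0.383, 0.249], [0.465, 0.41, 0.226], [0.373, 0.412, 0.358], [0.35, 0.418, 0.342], [0.304, 0.391, 0.326], [0.286, 0.394, 0.332], [0.266, 0.405, 0.333], [0.241, 0.414, 0.334]]
side 861
[[0.256, 0.412, 0.336], [0.374, 0.415, 0.356], [0.289, 0.394, 0.33], [0.381, 0.4, 0.348], [0.272, 0.397, 0.302], [0.324, 0.411, 0.302], [0.316, 0.388, 0.298], [0.374, 0.413, 0.264], [0.526, 0.4, 0.25], [0.492, 0.369, 0.241], [0.506, 0.362, 0.239], [0.534, 0.367, 0.233], [0.555, 0.386, 0.21]]
```

```bash
python3 -m creep '[[1,281,420,-30,0,0,0],[1,281,420,-30,0,0,0],[1,281,420,-30,0,0,0],[1,281,420,-30,0,0,0],[1,281,420,-30,0,0,0],[1,281,420,-30,0,0,0],[1,281,420,-30,0,0,0],[1,281,420,-30,0,0,0]]' | grep tcp
python3 -m creep '[[1,124,186,0,0,0,0],[1,124,186,0,0,0,0],[1,124,186,0,0,0,0],[1,124,186,0,0,0,0],[1,124,186,0,0,0,0],[1,124,186,0,0,0,0]]'
```

```text
tcp_pos: [0.4185, 0.1766, 0.4252]
time_s: 2.93
tcp_pos: [0.5007, -0.0335, 0.4246]
ee_rot: [[0.976, -0.219, 0.001], [-0.219, -0.976, -0.001], [0.001, 0.001, -1.0]]
wrist_force: [0.2, 0.2, -0.4]
gripper_width: 0.999
gripper_force: 0.0
```

```bash
cat > m.py <<'E'
from h import *
s=r.sense();p,W=cloud("wrist");R=s["ee_rot"];t=s["tcp_pos"]
print("tcp",t.round(4))
def tl(P): return (R.T@(np.asarray(P)-t)*1000).round(1)
for c in ["handle_grip","rail","guide","sample_bowl"]:
    for q in vision.cut_out("wrist",c)[:1]:
        g=W[q["region"]];g=g[~np.isnan(g[:,0])]
        if len(g)<20: continue
        print(c,round(q["conf"],2),q["uv"],len(g),np.median(g,0).round(4))
k=W[(W[...,0]>.33)&(W[...,0]<.66)&(W[...,1]>-.14)&(W[...,1]<.25)]
for a,b in((.05,.066),(.09,.115)):
    z=k[(k[:,2]>a)&(k[:,2]<b)]
    H=np.histogram2d(z[:,0],z[:,1],bins=[165,195],range=[[.33,.66],[-.14,.25]])[0]
    n,lab,_,_=cv2.connectedComponentsWithStats(cv2.dilate((H>0).astype(np.uint8),np.ones((3,3))))
    L=lab[((z[:,0]-.33)/.002).astype(int).clip(0,164),((z[:,1]+.14)/.002).astype(int).clip(0,194)]
    for i in range(1,n):
        q=z[L==i]
        if len(q)>60:
            rc=cv2.minAreaRect((q[:,:2]*1000).astype(np.float32));print(a,len(q),np.round(rc[0],1),np.round(rc[1],1),round(rc[2],1),"z",np.median(q[:,2]).round(4),"tool",tl([rc[0][0]/1000,rc[0][1]/1000,.1]))
lo=k[(k[:,2]>.003)&(k[:,2]<.012)];print("plate",cv2.minAreaRect((lo[:,:2]*1000).astype(np.float32)), "table z",np.nanmedian(W[...,2][W[...,2]<.004]))
E
python3 - <<'E'
exec(open("m.py").read()); save("w1",p)
E
```

```text
tcp [ 0.5007 -0.0335  0.4246]
handle_grip 0.95 [276.8, 206.1] 784 [0.4909 0.0166 0.0939]
rail 0.81 [273.5, 198.1] 5835 [0.4954 0.0206 0.0383]
guide 0.77 [263.5, 181.5] 27816 [0.5065 0.0376 0.0071]
sample_bowl 0.95 [462.0, 137.2] 9168 [ 0.5124 -0.2346  0.0201]
0.05 1337 [491.8  45.7] [ 14.5 157.1] 77.3 z 0.0581 tool [-26.3 -75.5 324.5]
0.05 69 [488.8  14.3] [25.7 11.9] 32.5 z 0.0571 tool [-22.3 -44.2 324.6]
0.05 791 [538.3 172.4] [ 11.8 121.6] 77.7 z 0.0577 tool [  -8.7 -209.4  324.5]
0.05 475 [543.9 190.5] [  9.5 128.1] 77.3 z 0.052 tool [  -7.2 -228.3  324.5]
0.09 437 [486.2  20.3] [21.2 21.2] 77.2 z 0.1048 tool [-26.2 -49.5 324.6]
plate ((533.576416015625, 62.18766784667969), (373.1440734863281, 267.7049865722656), 77.79187774658203) table z -0.0002109915078146729
```

View pics/w1.png

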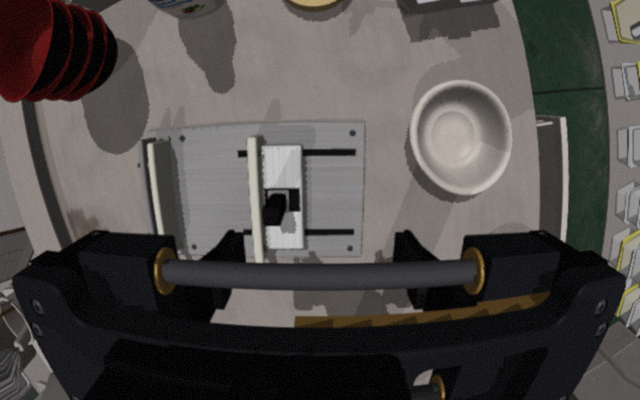

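```bash
python3 -m creep '[[1,-26,-50,0,0,0,0],[1,-26,-50,0,0,0,0],[1,-26,-50,90,0,0,0],[1,-26,-50,172,0,0,0],[1,-26,-50,172,0,0,0],[1,-26,-50,172,0,0,0],[1,-26,-50,172,0,0,0],[1,-26,-50,172,0,0,0]]'
python3 -m creep '[[-1,0,0,0,0,0,0],[-1,0,0,0,0,0,0],[-1,0,0,0,0,0,0],[-1,0,0,0,0,0,0],[-1,0,0,0,0,0,0],[-1,0,0,0,0,0,0],[-1,0,0,0,0,0,0],[-1,0,0,0,0,0,0]]'
```

```text
time_s: 3.85
tcp_pos: [0.4842, 0.0254, 0.251]
ee_rot: [[0.977, -0.213, -0.005], [-0.213, -0.977, -0.002], [-0.005, 0.003, -1.0]]
wrist_force: [1.2, 0.1, 0.4]
gripper_width: 1.001
gripper_force: 0.0
time_s: 4.52
tcp_pos: [0.4849, 0.0244, 0.2527]
ee_rot: [[0.977, -0.215, 0.0], [-0.215, -0.977, 0.0], [0.0, -0.0, -1.0]]
wrist_force: [-0.1, 0.2, -0.3]
gripper_width: 0.478
gripper_force: 0.0
```

```bash
python3 -m creep '[[-1,0,0,0,0,0,0],[-1,0,0,0,0,0,0],[-1,0,0,0,0,0,0],[-1,0,0,0,0,0,0],[-1,0,0,0,0,0,0],[-1,0,0,0,0,0,0]]'
```

```text
time_s: 5.02
tcp_pos: [0.4847, 0.0235, 0.2524]
ee_rot: [[0.977, -0.214, -0.001], [-0.214, -0.977, -0.002], [-0.001, 0.002, -1.0]]
wrist_force: [1.3, -5.9, 1.1]
gripper_width: 0.224
gripper_force: 30.0
```

```bash
python3 -m creep '[[-1,0,8,0,0,0,0],[-1,0,16,0,0,0,0],[-1,0,24,0,0,0,0],[-1,0,32,0,0,0,0],[-1,0,40,0,0,0,0]]'
python3 -m creep '[[-1,0,8,0,0,0,0],[-1,0,16,0,0,0,0],[-1,0,24,0,0,0,0],[-1,0,30,0,0,0,0],[-1,0,30,0,0,0,0],[-1,0,30,0,0,0,0]]'
```

```text
time_s: 5.43
tcp_pos: [0.4763, -0.0139, 0.2524]
ee_rot: [[0.977, -0.215, 0.002], [-0.215, -0.977, 0.003], [0.001, -0.003, -1.0]]
wrist_force: [-1.2, 10.1, 0.6]
gripper_width: 0.226
gripper_force: 30.0
time_s: 5.93
tcp_pos: [0.4698, -0.0439, 0.2524]
ee_rot: [[0.977, -0.215, 0.001], [-0.215, -0.977, 0.001], [0.0, -0.001, -1.0]]
wrist_force: [0.3, 3.2, -1.7]
gripper_width: 0.228
gripper_force: 30.0
```

```bash
python3 -m creep '[[1,0,0,0,0,0,0],[1,0,0,0,0,0,0],[1,0,0,0,0,0,0],[1,0,0,0,0,0,0],[1,0,0,-40,0,0,0],[1,0,0,-80,0,0,0],[1,0,0,-120,0,0,0],[1,0,0,-160,0,0,0]]'
python3 - <<'E'
exec(open("m.py").read())
q=vision.cut_out("wrist","sample_bowl")[0]["region"];g=W[q];g=g[(g[:,2]>.038)&(g[:,2]<.055)]
e=cv2.fitEllipse(cv2.convexHull((g[:,:2]*1000).astype(np.float32)));print("rim",e,cv2.minEnclosingCircle((g[:,:2]*1000).astype(np.float32)))
print(s["joints"])
E
```

```text
time_s: 6.6
tcp_pos: [0.4693, -0.0442, 0.4144]
ee_rot: [[0.977, -0.215, -0.0], [-0.215, -0.977, -0.0], [-0.0, 0.0, -1.0]]
wrist_force: [0.7, 0.1, -0.2]
gripper_width: 0.747
gripper_force: 0.0
tcp [ 0.4693 -0.0442  0.4144]
handle_grip 0.83 [317.7, 181.1] 737 [ 0.4776 -0.0453  0.1034]
rail 0.74 [303.3, 177.6] 6226 [ 0.4812 -0.0318  0.0383]
guide 0.63 [244.5, 166.5] 30399 [0.5016 0.048  0.0071]
sample_bowl 0.78 [453.1, 115.5] 10218 [ 0.5135 -0.2335  0.0208]
0.05 1522 [478.7  -9.6] [ 14.  158.6] 77.7 z 0.0582 tool [  1.8 -36.  314.4]
0.05 1000 [525.3 175.5] [ 11.5 148.2] 77.3 z 0.0576 tool [   7.5 -226.8  314.3]
0.05 548 [531.1 193.6] [  9.1 151.6] 77.8 z 0.052 tool [   9.4 -245.7  314.3]
0.09 474 [471.7 -44.2] [19.7 20.8] 77.9 z 0.1049 tool [  2.4  -0.6 314.4]
plate ((529.4448852539062, 53.88700866699219), (304.5487976074219, 261.6130676269531), 77.60335540771484) table z -0.00017281821438391853
rim ((513.9269409179688, -225.65394592285156), (145.1163330078125, 153.3224334716797), 128.18357849121094) ((512.8484497070312, -223.68124389648438), 76.9507827758789)
[ 1.44392441e+01  6.46558968e+00 -1.92897475e+01  1.65529055e-02
 -6.42716292e+01  6.31474201e+01]
```

```bash
python3 -m creep '[[1,12,167,0,0,0,7],[1,12,167,0,0,0,14],[1,12,167,0,0,0,21],[1,12,167,0,0,0,28],[1,12,167,0,0,0,35],[1,12,167,0,0,0,42],[1,12,167,0,0,0,49],[1,12,167,0,0,0,56]]' | grep -E "tcp|rot"
python3 -m creep '[[1,0,0,30,0,0,7],[1,0,0,60,0,0,14],[1,0,0,60,0,0,21],[1,0,0,60,0,0,28],[1,0,0,60,0,0,34],[1,0,0,60,0,0,34]]'
cat > b.py <<'E'
from h import *
s=r.sense();p,W=cloud("wrist");R=s["ee_rot"];t=s["tcp_pos"]
q=vision.cut_out("wrist","sample_bowl")[0]["region"];g=W[q];g=g[~np.isnan(g[:,0])]
h=g[(g[:,2]>.038)&(g[:,2]<.055)]
e=cv2.fitEllipse(cv2.convexHull((h[:,:2]*1000).astype(np.float32)));print("rim",e,np.percentile(h[:,2],90))
c=np.array([*e[0],0])/1000
# wall section along the pinch line
l=(g-t)@R
k=l[abs(l[:,0]-((c-t)@R)[0])<.006]
print("tcp",t,"centre in tool",((c-t)@R*1000).round(1))
print("section y,z(tool)",(k[np.argsort(k[:,1])][::max(1,len(k)//30),1:]*1000).round(0).tolist())
save("b1",p)
E
python3 b.py
```

```text
tcp_pos: [0.4453, -0.2102, 0.4102]
ee_rot: [[0.361, -0.933, -0.005], [-0.933, -0.361, 0.001], [-0.002, 0.004, -1.0]]
time_s: 8.07
tcp_pos: [0.4453, -0.2096, 0.3504]
ee_rot: [[-0.217, -0.976, -0.005], [-0.976, 0.217, 0.001], [0.0, 0.005, -1.0]]
wrist_force: [0.6, 0.6, -0.8]
gripper_width: 0.999
gripper_force: 0.0
rim ((513.813720703125, -226.5330047607422), (145.45901489257812, 152.9146270751953), 121.75170135498047) 0.045166489498107774
tcp [ 0.44533402 -0.2095841   0.35035741] centre in tool [  1.6 -72.2 350. ]
section y,z(tool) [[-146.0, 309.0], [-139.0, 306.0], [-136.0, 311.0], [-133.0, 316.0], [-130.0, 324.0], [-127.0, 329.0], [-124.0, 334.0], [-119.0, 341.0], [-115.0, 346.0], [-109.0, 346.0], [-104.0, 348.0], [-98.0, 350.0], [-91.0, 347.0], [-85.0, 346.0], [-80.0, 347.0], [-74.0, 347.0], [-68.0, 346.0], [-63.0, 347.0], [-57.0, 348.0], [-52.0, 347.0], [-46.0, 347.0], [-42.0, 348.0], [-36.0, 348.0], [-32.0, 344.0], [-26.0, 342.0], [-20.0, 334.0], [-15.0, 325.0], [-10.0, 317.0], [-6.0, 308.0], [-1.0, 307.0], [3.0, 309.0]]
```

View pics/b1.png

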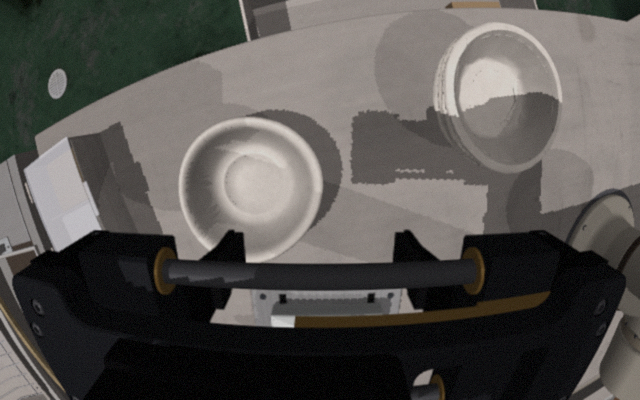

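```bash
python3 -m creep '[[1,2,-8,40,0,0,0],[1,2,-8,80,0,0,0],[1,2,-8,120,0,0,0],[1,2,-8,136,0,0,0],[1,2,-8,136,0,0,0],[-1,2,-8,136,0,0,0],[-1,2,-8,136,0,0,0],[-1,2,-8,136,0,0,0]]' | grep -E "tcp|rot|force|width"
python3 -m creep '[[-1,0,0,0,0,0,0],[-1,0,0,0,0,0,0],[-1,0,0,0,0,0,0],[-1,0,0,0,0,0,0],[-1,0,0,0,0,0,0],[-1,0,0,0,0,0,0],[-1,0,0,0,0,0,0],[-1,0,0,0,0,0,0]]' | grep -E "tcp|force|width"
python3 -m creep '[[-1,0,0,0,0,0,0],[-1,0,0,0,0,0,0],[-1,0,0,0,0,0,0],[-1,0,0,0,0,0,0]]' | grep -E "tcp|force|width"
```

```text
tcp_pos: [0.4539, -0.2134, 0.2183]
ee_rot: [[-0.214, -0.977, 0.004], [-0.977, 0.214, -0.001], [-0.0, -0.004, -1.0]]
wrist_force: [1.2, -0.2, -0.1]
gripper_width: 0.852
gripper_force: 0.0
tcp_pos: [0.4531, -0.2133, 0.2165]
wrist_force: [-0.0, 0.9, 0.5]
gripper_width: 0.248
gripper_force: 0.1
tcp_pos: [0.4532, -0.2134, 0.2168]
wrist_force: [-0.6, -1.0, 2.7]
gripper_width: 0.165
gripper_force: 28.6
```

```bash
python3 -m creep '[[-1,0,0,-15,0,0,0],[-1,0,0,-40,0,0,0],[-1,0,0,-70,0,0,0],[-1,0,0,-100,0,0,0],[-1,0,0,-130,0,0,0],[-1,0,0,-160,0,0,0],[-1,0,0,-190,0,0,0],[-1,0,0,-200,0,0,0]]' | grep -E "tcp|force|width"
python3 - <<'E'
from h import *
p,W=cloud("side");q=vision.cut_out("side","sample_bowl")
for o in q[:2]:
    g=W[o["region"]];g=g[~np.isnan(g[:,0])];print(o["conf"],o["uv"],np.percentile(g,[2,50,98],0).round(3).tolist())
save("s1",p[100:400,140:540])
E
```

```text
tcp_pos: [0.4536, -0.2135, 0.4213]
wrist_force: [1.2, 0.7, 0.7]
gripper_width: 0.107
gripper_force: 29.3
0.73 [279.9, 238.1] [[0.457, -0.289, 0.157], [0.516, -0.217, 0.181], [0.579, -0.155, 0.237]]
```

View pics/s1.png

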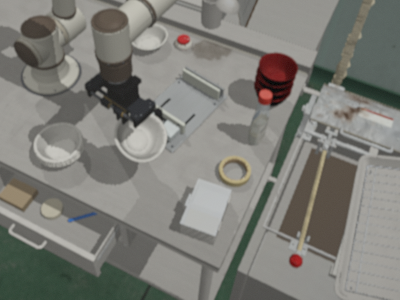

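```bash
python3 -m creep '[[-1,-37,10,0,0,0,0],[-1,-75,20,0,0,0,0],[-1,-112,30,0,0,0,0],[-1,-150,40,0,0,0,0],[-1,-187,50,0,0,0,0],[-1,-225,60,0,0,0,0],[-1,-262,70,0,0,0,0],[-1,-300,80,0,0,0,0]]' | grep -E "tcp|force|width"
python3 -m creep '[[-1,0,0,15,0,0,0],[-1,0,0,30,0,0,0],[-1,0,0,45,0,0,0],[-1,0,0,60,0,0,0],[-1,0,0,60,0,0,0]]' | grep -E "tcp|rot|force|width"
python3 - <<'E'
from h import *
p,W=cloud("side");q=vision.cut_out("side","sample_bowl")
for o in q[:2]:
    g=W[o["region"]];g=g[~np.isnan(g[:,0])];print(o["conf"],o["uv"],np.percentile(g,[2,50,98],0).round(3).tolist())
E
```

```text
tcp_pos: [0.4383, 0.0985, 0.4143]
wrist_force: [0.7, -0.3, -0.4]
gripper_width: 0.109
gripper_force: 29.3
tcp_pos: [0.4377, 0.0964, 0.3516]
ee_rot: [[-0.215, -0.976, -0.01], [-0.977, 0.215, -0.004], [0.006, 0.009, -1.0]]
wrist_force: [-0.5, -0.3, -1.1]
gripper_width: 0.113
gripper_force: 29.3
0.74 [322.9, 179.7] [[0.439, 0.017, 0.084], [0.494, 0.1, 0.112], [0.558, 0.153, 0.17]]
```

```bash
python3 -m creep '[[-1,4,0,25,0,0,0],[-1,4,0,50,0,0,0],[-1,4,0,65,0,0,0],[-1,4,0,75,0,0,0],[-1,4,0,85,0,0,0],[-1,4,0,92,0,0,0],[-1,4,0,100,0,0,0],[-1,4,0,107,0,0,0]]' | grep -E "tcp|force|width"
python3 -m creep '[[-1,0,0,5,0,0,0],[-1,0,0,10,0,0,0],[-1,0,0,14,0,0,0],[-1,0,0,18,0,0,0],[-1,0,0,20,0,0,0],[-1,0,0,20,0,0,0]]' | grep -E "tcp|force|width"
python3 - <<'E'
from h import *
p,W=cloud("side");q=vision.cut_out("side","sample_bowl")
for o in q[:1]:
    g=W[o["region"]];g=g[~np.isnan(g[:,0])];print(o["conf"],o["uv"],np.percentile(g,[2,50,98],0).round(3).tolist())
save("s2",cv2.resize(p[110:280,210:430],None,fx=3,fy=3))
E
```

```text
tcp_pos: [0.4389, 0.0932, 0.2502]
wrist_force: [-2.8, 1.1, 6.3]
gripper_width: 0.115
gripper_force: 33.5
tcp_pos: [0.4385, 0.093, 0.2291]
wrist_force: [-2.0, 0.1, 2.7]
gripper_width: 0.121
gripper_force: 32.0
0.74 [326.0, 201.1] [[0.443, 0.014, 0.001], [0.511, 0.092, 0.017], [0.577, 0.146, 0.051]]
```

View pics/s2.png

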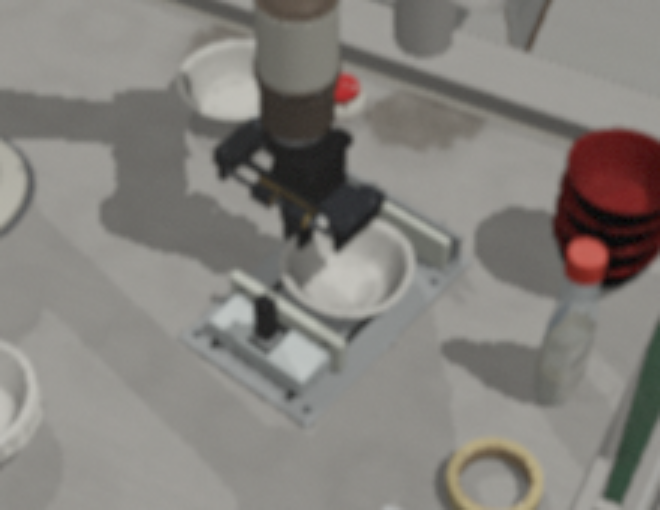

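```bash
python3 -m creep '[[-1,0,0,3,0,0,0],[-1,0,0,6,0,0,0],[-1,0,0,6,0,0,0],[1,0,0,6,0,0,0],[1,0,0,6,0,0,0],[1,0,0,6,0,0,0],[1,0,0,6,0,0,0],[1,0,0,6,0,0,0]]' | grep -E "tcp|force|width"
python3 -m creep '[[1,0,0,0,0,0,0],[1,0,0,-20,0,0,0],[1,0,0,-50,0,0,0],[1,0,0,-90,0,0,0],[1,0,0,-130,0,0,0],[1,0,0,-160,0,0,0],[1,0,0,-160,0,0,0]]'
python3 - <<'E'
from h import *
o=np.array([.4918,.044,0]);ex=np.array([.977,-.215,0]);ey=np.array([.215,.977,0])
for c in("wrist","side"):
    p,W=cloud(c);q=vision.cut_out(c,"sample_bowl")
    for k in q[:1]:
        g=W[k["region"]];g=g[~np.isnan(g[:,0])];h=g[g[:,2]>.043]
        e=cv2.fitEllipse(cv2.convexHull((h[:,:2]*1000).astype(np.float32)));cc=np.array([*e[0],0])/1000-o
        A=np.c_[h[:,:2],np.ones(len(h))];print(c,k["conf"],"centre guide",cc@ex,cc@ey,e[1],"z",np.percentile(h[:,2],[5,50,95]).round(4),"tilt",np.linalg.lstsq(A,h[:,2],rcond=None)[0][:2])
    for k in vision.cut_out(c,"handle_grip")[:1]:
        g=W[k["region"]];g=g[g[:,2]>.095];m=g.mean(0);print("handle",k["conf"],m,(m-o)@ex,(m-o)@ey)
    if c=="wrist":save("w2",p)
E
```

```text
tcp_pos: [0.4385, 0.0929, 0.2232]
wrist_force: [-0.6, 0.2, -0.2]
gripper_width: 0.415
gripper_force: 0.0
time_s: 14.3
tcp_pos: [0.4399, 0.0935, 0.3902]
ee_rot: [[-0.213, -0.977, 0.013], [-0.977, 0.213, 0.006], [-0.008, -0.012, -1.0]]
wrist_force: [0.6, 0.1, -0.7]
gripper_width: 0.939
gripper_force: 0.0
wrist 0.61 centre guide 0.010396765699768083 0.04045119766998292 (145.9002685546875, 153.31195068359375) z [0.0441 0.0494 0.0516] tilt [-0.00799142 -0.00586819]
handle 0.56 [ 0.469685   -0.04261458  0.10430734] -0.0029842236654158416 -0.08937717174601938
side 0.66 centre guide 0.014530049917602504 0.03842178944396972 (145.06256103515625, 151.84417724609375) z [0.0436 0.047  0.0518] tilt [0.00187085 0.00046127]
```

View pics/w2.png

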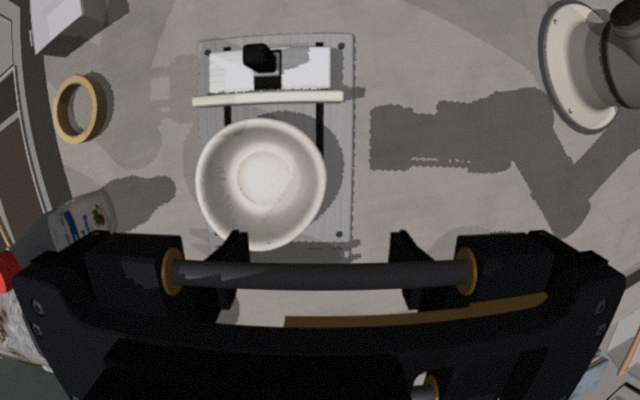

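```bash
python3 -m creep '[[1,16,-7,0,0,0,-7],[1,32,-14,0,0,0,-14],[1,48,-22,0,0,0,-21],[1,64,-29,0,0,0,-28],[1,80,-36,0,0,0,-35],[1,96,-44,0,0,0,-42],[1,112,-51,0,0,0,-49],[1,128,-58,0,0,0,-56]]' | grep -E "tcp|rot|force|width"
python3 -m creep '[[1,0,0,0,0,0,-7],[1,0,0,0,0,0,-14],[1,0,0,0,0,0,-21],[1,0,0,0,0,0,-28],[1,0,0,0,0,0,-34],[1,0,0,0,0,0,-34],[1,0,0,0,0,0,-34]]'
python3 - <<'E'
exec(open("m.py").read())
E
```

```text
tcp_pos: [0.4677, -0.0453, 0.3821]
ee_rot: [[0.694, -0.72, -0.003], [-0.72, -0.694, -0.001], [-0.002, 0.003, -1.0]]
wrist_force: [-0.4, -0.9, 0.3]
gripper_width: 0.996
gripper_force: 0.0
time_s: 15.85
tcp_pos: [0.4676, -0.0445, 0.3824]
ee_rot: [[0.976, -0.217, -0.002], [-0.217, -0.976, -0.001], [-0.002, 0.001, -1.0]]
wrist_force: [-0.5, 0.2, -0.8]
gripper_width: 1.0
gripper_force: 0.0
tcp [ 0.4676 -0.0445  0.3824]
handle_grip 0.89 [316.4, 188.0] 897 [ 0.4779 -0.0453  0.1033]
rail 0.72 [303.3, 180.4] 7516 [ 0.4814 -0.0317  0.0383]
guide 0.6 [285.7, 165.1] 22107 [ 0.4979 -0.0094  0.0211]
sample_bowl 0.91 [197.9, 173.2] 12692 [0.5107 0.0878 0.027 ]
0.05 1825 [478.6  -9.8] [ 14.9 157.4] 77.7 z 0.0583 tool [  3.8 -36.5 282.4]
0.05 1329 [512.2  81.8] [151.2 141.8] 59.7 z 0.0508 tool [  16.7 -133.2  282.3]
0.05 1068 [530.9 174. ] [ 11.8 136.3] 78.1 z 0.0575 tool [  14.8 -227.3  282.2]
0.05 562 [537.5 192.1] [ 10.2 140.5] 77.4 z 0.0519 tool [  17.3 -246.4  282.1]
0.05 73 [480.2 -46.2] [20.   4.1] 75.8 z 0.0573 tool [ 13.2  -1.4 282.4]
0.09 600 [470.8 -43.9] [19.5 22.6] 77.2 z 0.1049 tool [  3.5  -1.5 282.4]
plate ((542.3091430664062, 72.44403076171875), (375.72711181640625, 279.6890869140625), 77.89014434814453) table z -6.388986085392734e-05
```

```bash
python3 -m creep '[[1,3,-1,40,0,0,0],[1,3,-1,80,0,0,0],[1,3,-1,120,0,0,0],[1,3,-1,130,0,0,0],[1,3,-1,130,0,0,0],[-1,3,-1,130,0,0,0],[-1,3,-1,130,0,0,0],[-1,3,-1,130,0,0,0]]' | grep -E "tcp|force|width"
python3 -m creep '[[-1,0,0,0,0,0,0],[-1,0,0,0,0,0,0],[-1,0,0,0,0,0,0],[-1,0,0,0,0,0,0],[-1,0,0,0,0,0,0],[-1,0,0,0,0,0,0],[-1,0,0,0,0,0,0],[-1,0,0,0,0,0,0]]' | grep -E "tcp|force|width"
python3 -m creep '[[-1,0,0,0,0,0,0],[-1,0,0,0,0,0,0],[-1,0,0,0,0,0,0]]' | grep -E "tcp|force|width"
```

```text
tcp_pos: [0.4715, -0.044, 0.2552]
wrist_force: [0.5, 0.5, 0.2]
gripper_width: 0.852
gripper_force: 0.0
tcp_pos: [0.4708, -0.0442, 0.2534]
wrist_force: [-0.4, 0.2, -0.5]
gripper_width: 0.251
gripper_force: 0.0
tcp_pos: [0.4708, -0.044, 0.2535]
wrist_force: [-0.2, 1.5, 0.8]
gripper_width: 0.23
gripper_force: 30.0
```

```bash
python3 -m creep '[[-1,0,-2,0,0,0,0],[-1,0,-4,0,0,0,0],[-1,0,-6,0,0,0,0]]' | grep -E "tcp|force:"
python3 -m creep '[[-1,0,-3,0,0,0,0],[-1,0,-6,0,0,0,0],[-1,0,-9,0,0,0,0],[-1,0,-11,0,0,0,0],[-1,0,-13,0,0,0,0]]' | grep -E "tcp|wrist_force:"
python3 -m creep '[[-1,0,-1,0,0,0,0],[-1,0,-2,0,0,0,0],[-1,0,-3,0,0,0,0]]' | grep -E "tcp|wrist_force:"
python3 -m creep '[[-1,0,-1,0,0,0,0],[-1,0,-2,0,0,0,0],[-1,0,-3,0,0,0,0]]' | grep -E "tcp|wrist_force:"
python3 -m creep '[[-1,0,-1,0,0,0,0],[-1,0,-2,0,0,0,0],[-1,0,-3,0,0,0,0]]' | grep -E "tcp|wrist_force:"
```

```text
tcp_pos: [0.4721, -0.0383, 0.2535]
wrist_force: [0.6, -0.6, -0.2]
gripper_force: 30.0
tcp_pos: [0.4747, -0.0265, 0.2535]
wrist_force: [1.6, -9.2, -0.7]
tcp_pos: [0.4754, -0.0237, 0.2535]
wrist_force: [1.1, -8.8, -1.1]
tcp_pos: [0.476, -0.0208, 0.2535]
wrist_force: [0.8, -9.7, -0.5]
tcp_pos: [0.4766, -0.0179, 0.2535]
wrist_force: [1.7, -10.2, -0.2]
```

```bash
for i in 1 2 3; do :; done; python3 -m creep '[[-1,0,-0.7,0,0,0,0],[-1,0,-1.4,0,0,0,0],[-1,0,-2,0,0,0,0]]' | grep -E "tcp|wrist_force:"
python3 -m creep '[[-1,0,-0.7,0,0,0,0],[-1,0,-1.4,0,0,0,0],[-1,0,-2,0,0,0,0]]' | grep -E "tcp|wrist_force:"
python3 - <<'E'
from h import *
o=np.array([.4918,.044,0]);ex=np.array([.977,-.215,0]);ey=np.array([.215,.977,0])
p,W=cloud("top")
k=vision.cut_out("top","sample_bowl")[0];g=W[k["region"]];h=(g[g[:,2]>.038]-o)@np.c_[ex,ey]*1000
print("bowl y",np.percentile(h[:,1],[.5,99.5]),"x",np.percentile(h[:,0],[.5,99.5]))
save("t3",cv2.resize(p[160:240,260:380],None,fx=5,fy=5,interpolation=2))
E
```

```text
tcp_pos: [0.477, -0.016, 0.2535]
wrist_force: [1.3, -10.1, -0.3]
tcp_pos: [0.4775, -0.014, 0.2535]
wrist_force: [2.3, -9.4, 0.0]
bowl y [ -1.41684418 122.70675867] x [-29.26939821  77.73061811]
```

View pics/t3.png

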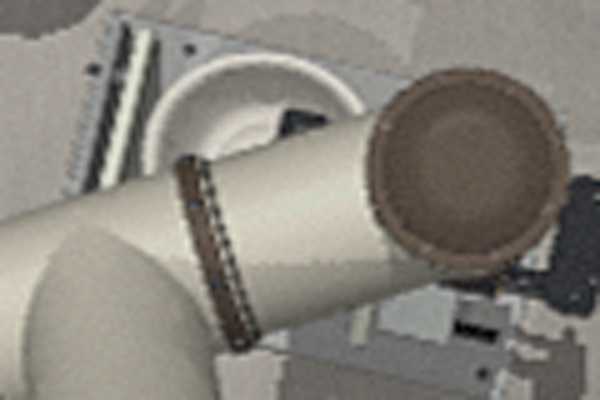

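```bash
python3 -m creep '[[-1,0,-0.5,0,0,0,0],[-1,0,-1,0,0,0,0],[-1,0,-1.5,0,0,0,0]]' | grep -E "tcp|wrist_force:"
python3 -m creep '[[-1,0,-0.5,0,0,0,0],[-1,0,-1,0,0,0,0],[-1,0,-1.5,0,0,0,0]]' | grep -E "tcp|wrist_force:"
python3 -m creep '[[-1,0,-0.4,0,0,0,0],[-1,0,-0.8,0,0,0,0]]' | grep -E "tcp|wrist_force:"
```

```text
tcp_pos: [0.4778, -0.0126, 0.2535]
wrist_force: [0.8, -9.3, -0.0]
tcp_pos: [0.4781, -0.0111, 0.2535]
wrist_force: [1.4, -9.2, -0.1]
tcp_pos: [0.4783, -0.0103, 0.2535]
wrist_force: [2.0, -10.3, -0.2]
```

```bash
python3 -m creep '[[-1,0,-0.4,0,0,0,0],[-1,0,-0.8,0,0,0,0]]' | grep -E "tcp|wrist_force:"
```

```text
tcp_pos: [0.4784, -0.0096, 0.2535]
wrist_force: [1.1, -9.1, -0.7]
```

```bash
python3 -m creep '[[-1,0,-0.4,0,0,0,0],[-1,0,-0.8,0,0,0,0]]' | grep -E "tcp|wrist_force:"
python3 -m creep '[[-1,0,-0.4,0,0,0,0],[-1,0,-0.8,0,0,0,0]]' | grep -E "tcp|wrist_force:"
```

```text
tcp_pos: [0.4786, -0.0088, 0.2535]
wrist_force: [1.7, -10.6, 0.2]
tcp_pos: [0.4788, -0.008, 0.2535]
wrist_force: [1.4, -9.2, -0.7]
```

```bash
python3 -m creep '[[-1,0,-0.4,0,0,0,0],[-1,0,-0.8,0,0,0,0]]' | grep -E "tcp|wrist_force:"
python3 -m creep '[[-1,0,-0.4,0,0,0,0],[-1,0,-0.8,0,0,0,0]]' | grep -E "tcp|wrist_force:"
```

```text
tcp_pos: [0.479, -0.0072, 0.2535]
wrist_force: [1.7, -9.7, 0.3]
tcp_pos: [0.4791, -0.0065, 0.2535]
wrist_force: [1.6, -9.7, 0.1]
```

```bash
python3 -m creep '[[-1,0,-0.4,0,0,0,0],[-1,0,-0.8,0,0,0,0]]' | grep -E "tcp|wrist_force:"
python3 -m creep '[[-1,0,-0.4,0,0,0,0],[-1,0,-0.7,0,0,0,0]]' | grep -E "tcp|wrist_force:"
```

```text
tcp_pos: [0.4793, -0.0057, 0.2535]
wrist_force: [0.9, -9.4, -0.0]
tcp_pos: [0.4795, -0.005, 0.2535]
wrist_force: [1.5, -9.7, -0.7]
```

```bash
python3 -m creep '[[-1,0,-0.4,0,0,0,0],[-1,0,-0.7,0,0,0,0]]' | grep -E "time|tcp|wrist_force:"
```

```text
time_s: 21.7
tcp_pos: [0.4796, -0.0044, 0.2535]
wrist_force: [1.4, -10.0, 0.2]
```

```bash
python3 -m creep '[[-1,0,-0.4,0,0,0,0],[-1,0,-0.7,0,0,0,0]]' | grep -E "tcp|wrist_force:"
python3 -m creep '[[-1,0,-0.4,0,0,0,0],[-1,0,-0.7,0,0,0,0]]' | grep -E "tcp|wrist_force:"
```

```text
tcp_pos: [0.4797, -0.0039, 0.2534]
wrist_force: [1.9, -11.9, -0.2]
tcp_pos: [0.4799, -0.0033, 0.2535]
wrist_force: [1.5, -12.9, 0.0]
```

```bash
python3 -m creep '[[-1,0,-0.4,0,0,0,0],[-1,0,-0.7,0,0,0,0]]' | grep -E "tcp|wrist_force:"
```

```text
tcp_pos: [0.48, -0.0028, 0.2534]
wrist_force: [1.8, -13.8, 0.5]
```

```bash
python3 -m creep '[[-1,0,-0.2,0,0,0,0],[-1,0,-0.4,0,0,0,0]]' | grep -E "tcp|wrist_force:"
```

```text
tcp_pos: [0.48, -0.0026, 0.2534]
wrist_force: [2.8, -14.4, -0.8]
```

```bash
python3 -m creep '[[-1,0,0,0,0,0,0],[-1,0,0,0,0,0,0],[-1,0,0,0,0,0,0]]' | grep -E "tcp|wrist_force:"
```

```text
tcp_pos: [0.48, -0.0026, 0.2535]
wrist_force: [2.6, -13.5, -0.3]
```

```bash
python3 -m creep '[[1,0,0,0,0,0,0],[1,0,0,0,0,0,0],[1,0,0,0,0,0,0],[1,0,0,0,0,0,0],[1,0,0,0,0,0,0],[1,0,0,0,0,0,0]]' | grep -E "tcp|wrist_force:|width"
python3 -m creep '[[1,0,0,-30,0,0,0],[1,0,0,-60,0,0,0],[1,0,0,-100,0,0,0],[1,0,0,-140,0,0,0],[1,0,0,-140,0,0,0],[1,0,0,-140,0,0,0]]'
python3 - <<'E'
exec(open("m.py").read())
q=vision.cut_out("wrist","sample_bowl")[0]["region"];g=W[q];h=g[g[:,2]>.04]
A=np.c_[h[:,:2],np.ones(len(h))];print("z",np.percentile(h[:,2],[5,50,95]),"tilt",np.linalg.lstsq(A,h[:,2],rcond=None)[0][:2])
save("w3",p)
E
```

```text
tcp_pos: [0.4804, -0.0004, 0.2535]
wrist_force: [0.4, 0.1, -0.6]
gripper_width: 0.597
time_s: 23.62
tcp_pos: [0.4806, -0.0004, 0.3961]
ee_rot: [[0.977, -0.214, 0.006], [-0.214, -0.977, 0.002], [0.006, -0.004, -1.0]]
wrist_force: [0.9, 0.5, -0.0]
gripper_width: 0.983
gripper_force: 0.0
tcp [ 4.806e-01 -4.000e-04  3.961e-01]
handle_grip 0.69 [322.5, 191.2] 830 [ 0.4868 -0.0043  0.1034]
rail 0.72 [317.2, 184.2] 6728 [ 0.4891 -0.002   0.0383]
guide 0.85 [319.4, 172.4] 21274 [ 0.4943 -0.0013  0.0078]
sample_bowl 0.72 [230.5, 173.6] 12666 [0.5147 0.1004 0.0268]
0.05 4721 [507.1 106.5] [189.4 164.7] 77.4 z 0.0558 tool [   1.3 -109.   296.5]
0.09 552 [479.7  -3.7] [19.7 22.5] 78.1 z 0.1048 tool [ -1.8   4.5 296.1]
plate ((529.4197998046875, 44.4256591796875), (319.0519104003906, 273.0250244140625), 79.27677154541016) table z -4.49356540032364e-05
z [0.04140565 0.04900184 0.05158492] tilt [ 0.00439693 -0.01336771]
```

View pics/w3.png

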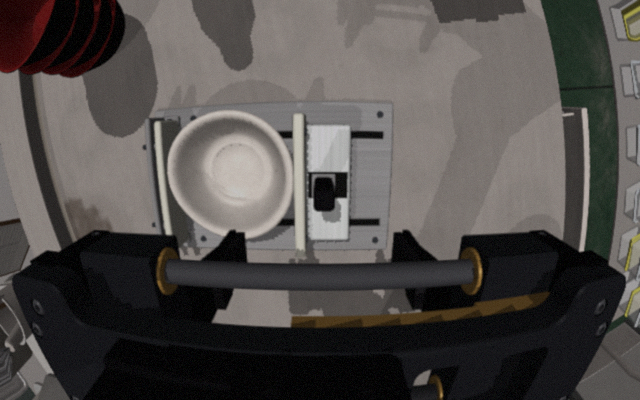

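```bash
python3 - <<'E'
from h import *
o=np.array([.4918,.044,0]);ex=np.array([.977,-.215,0]);ey=np.array([.215,.977,0])
for i in range(3):
    p,W=cloud("wrist");g=W.reshape(-1,3);g=g[~np.isnan(g[:,0])];x=(g-o)@ex*1000;y=(g-o)@ey*1000;z=g[:,2]*1000
    k=(abs(x)<78)&(abs(x)>45)&(z>56)&(z<62)&(y>-15)&(y<20);h=(abs(x)<20)&(z>102)&(z<108)
    print("rail",np.percentile(y[k],[3,50,97]).round(1),"handle",np.percentile(y[h],[3,50,97]).round(1),"d",np.median(y[k])-np.median(y[h]))
    q=vision.cut_out("wrist","sample_bowl")[0]["region"].ravel()[~np.isnan(W.reshape(-1,3)[:,0])]
    b=q&(z>46);print("bowl",np.percentile(x[b],[1,99]).round(1),np.percentile(y[b],[1,99]).round(1))
E
```

```text
Traceback (most recent call last):
IndexError: index -1 is out of bounds for axis 0 with size 0
```

```bash
python3 - <<'E'
from h import *
o=np.array([.4918,.044,0]);ex=np.array([.977,-.215,0]);ey=np.array([.215,.977,0])
for i in range(3):
    p,W=cloud("wrist");g=W.reshape(-1,3);ok=~np.isnan(g[:,0]);g=g[ok];x=(g-o)@ex*1000;y=(g-o)@ey*1000;z=g[:,2]*1000
    k=(abs(x)<78)&(abs(x)>45)&(z>56)&(z<62)&(y>-40)&(y<5);h=(abs(x)<20)&(z>102)&(z<108)
    print("rail",np.percentile(y[k],[3,50,97]).round(1),"handle",np.percentile(y[h],[3,50,97]).round(1),"d",np.median(y[k])-np.median(y[h]))
    q=vision.cut_out("wrist","sample_bowl")[0]["region"].ravel()[ok]
    b=q&(z>46);print("bowl",np.percentile(x[b],[1,99]).round(1),np.percentile(y[b],[1,99]).round(1))
    print(r.sense()["time_s"])
E
```

```text
rail [-28.9 -23.7 -18.3] handle [-58.5 -49.5 -40.5] d 25.799388869949347
bowl [-58.9  82.9] [-15.2 129.6]
24.0667
rail [-29.  -23.6 -18.3] handle [-58.4 -49.4 -40.4] d 25.773309892548106
bowl [-59.2  82.6] [-15.2 130.3]
24.1667
rail [-29.  -23.5 -18.2] handle [-58.3 -49.2 -40.2] d 25.724506761040555
bowl [-58.4  82.7] [-15.2 129.1]
24.2667
```

```bash
python3 -c "
from station import r
print(r.finish_job())"
```

```text
the job is handed in; nothing more can be done
None
```

The job is handed in, and the hand-in call returned no verdict. The bowl stands upright in the lane about 12 mm from its middle, nipped with an estimated 4.5 N (from the wrist force). The handle is at the lane-side end of its play, the arm is clear, and I saw none of the other things disturbed, though I did not re-measure them.

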